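# Latch a board-test fixture and hold its sprung probe lever at the stop

### The job

A circuit board is loaded in the bench test fixture and its hold-down gate is shut but not secured. Turn the wing latch fully, so that it lies straight across the gate's front rail, and only then pull the sprung probe lever at the fixture's right side forward, towards the robot, to its stop. Finish while the gripper is still holding the lever at the stop, with the gate kept shut throughout and still latched, and leave the other things on the bench where they are.

Things in the scene. Friction and masses are not known exactly. Their poses are not given: they have to be found in the camera images.
- fixture: Bench test fixture (sizes in mm), an aluminium box fixed to the bench, 260 x 260, black deck 98 above the bench. Origin: centre of its underside; x points from its front (robot's side) to its back, y to its left, z up. Latch at front on the deck, lever outside the right (-y) side. On the gate a lift knob 20 across, top at z 158, stands at x -85, y +75.
- gate (a joint): Hold-down gate: an aluminium frame of bars with pusher rods over the board, hinged along its back edge. 0 = shut (as it starts), grows as it is lifted (rad). Shut, its front rail (20 mm wide, centred at the fixture's x = -85 mm) has its top 134 mm above the bench.
- latch (a joint): Angle of the wing latch about its upright pivot (rad). 0 = open: long end along the fixture's +y, beside the front rail. It turns clockwise seen from above to its end stop at 1.57, where the long end points along the fixture's +x, straight across the front rail. Starts between 0 and 0.25, stays where it is left (friction 0.06 N m).
- latch_wing (a point): Centre of the latch's upright steel wing (36 mm long, 12 thick, 24 high), 158 mm above the bench, right over the pivot: it does not move as the latch turns. Under the wing, along it and equally thick, the latch bar: 58 long, 10 high, its long end 44 from the pivot. Own y axis points along the long end, z up.
- lever (a joint): Probe lever's angle about a level axis along the fixture's y (rad). 0 = rest: arm leans 0.49 from vertical to the fixture's back (+x). Grows as the grip comes forward (to the fixture's -x) up to the stop at 1.05, arm leaning 0.56 to the front. A spring drives it back to 0: 3.6 N at the grip start it, 10 N hold it at the stop.
- lever_pivot (a point): Point on the lever's pivot axis in line with the middle of the hand grip, at x -30, y -194, z 65 mm in the fixture's frame; it does not move. The grip's centre turns about it at 140 mm.
- lever_grip (a point): Centre of the lever's hand grip: black cylinder 24 mm across, 80 long, level along the fixture's y, sticking out to the right from the end of the flat steel arm and free to revolve on its own axis. It moves with the lever on an arc of 140 mm radius; 188 mm above the bench at rest, 184 at the stop. Room all round it, but for the arm at its +y end.
- screwdriver: Bystander (mm): screwdriver with a black handle, 190 long, lying right of the fixture, beyond the lever. Origin under its middle.
- multimeter: Bystander (mm): hand multimeter, 90 x 180 x 42, lying to the left (+y side) of the fixture. Origin at the centre of its underside.
- board_tray: Bystander (mm): black tray 150 x 110 x 30 with narrow green boards, left of the fixture. Origin at the centre of its underside.
- reel: Bystander (mm): white component-tape reel, 178 across, 14 thick, lying flat on the right part of the bench. Origin at the centre of its underside.
- tape_roll: Bystander (mm): roll of amber tape, 90 across, 24 high, lying flat on the bench near the lever side of the fixture. Origin at the centre of its underside.
- flux_bottle: Bystander (mm): white bottle 44 across, 110 high, standing behind the fixture. Origin at the centre of its underside.
- parts_bin: Bystander (mm): open blue bin 150 x 100 x 60 with small steel parts, close to the right of the fixture, below the lever. Origin at the centre of its underside.

How it is judged:
On the way, in this order (a step that is already met when the one before it is completed fails the run):
1. the latch is turned fully across the front rail of the shut gate (value of joint latch above 1.37 rad and value of joint gate below 0.03 rad), for 0.2 s.
2. the lever is pulled forward to its stop (value of joint lever above 0.99 rad), for 0.2 s.
At the end, for the whole second after the job is handed in: The lever is within 0.06 rad of its stop (1.05) and held there by the gripper's fingers (more than 2 N of contact on the lever or its grip), while the gate is shut (under 0.03 rad) and the latch lies across its rail (within 0.2 rad of its end stop) (all of step 1 and value of joint lever above 0.99 rad and contact force between the fingers and lever above 2 N); the arm keeps its last pose, push and grip.
It fails at once if the lever is pulled (beyond 0.3 rad) while the latch is not yet across the rail (value of joint lever above 0.3 rad and value of joint latch below 1.37 rad).
It fails at once if the gate is lifted (value of joint gate above 0.15 rad).
It fails at once if a bystander is moved by more than 40 mm (distance of any of screwdriver, multimeter, board_tray, reel, tape_roll, flux_bottle, parts_bin from where it was at the start of the episode above 0.04 m).
It also fails if it takes over 51 s, if anything falls off the work surface, if the arm or the gripper's body presses on something with over 40 N, if the wrist force passes 120 N, or if a joint passes its speed limit or range.

### The arm

A 6-joint arm with a two-finger parallel gripper is mounted at the origin on the work surface. World frame = base frame: x ahead of the robot, y to its left, z up, the work surface at z = 0. Lengths are in m, angles in rad, forces in N, time in s.
With the tool pointing down it reaches from about 0.325 to 0.9 m from the base axis. Payload 3.5 kg.
Tool frame: the origin (TCP) lies midway between the tips of the shut fingers; the grasp point (between the pads) lies 19 mm behind it; z points along the fingers, y is the line along which they close (so a half turn about z gives the same grasp; the last joint's range is limited). The gripper opens to 85 mm and grips with 20 to 120 N. Pads are 22 mm wide; open, the fingers measure 114 mm over their backs; the gripper's body (76 mm by 85 mm) begins 54 mm behind the grasp point. The pads swing forward as they close: fully open they stand 13 mm farther back than shut.
Start: joints at [-1.297, 0.276, -0.026, 1.268, 0, 1.467], TCP at [0.23, -0.581, 0.231] pointing down, gripper open.
Joint ranges: [-3.12, 3.12], [-0.85, 1.88], [-1.08, 1.24], [-1.95, 2.15], [-1.57, 1.53], [-3.14, 3.14]. Speed limits (rad/s): [2.57, 2.57, 3.14, 3.14, 3.14, 3.14].

### API

Orientations are given as a unit quaternion [x, y, z, w].
In Python, from station import manip gives the robot as it stands. The module is installed in compiled form; this text tells all that it offers.
- The arm moves only by the shell command python3 -m jog 'ROWS'. ROWS is JSON, a list of rows, each an object of numbers: "hand": the opening, from -1 (shut) to 1 (fully open), so that 0 is half open; "dx", "dy", "dz": the shift along the tool's x, y, z in m; "ax", "ay", "az": the turn, a rotation vector about the tool's x, y, z in rad. A call has 1 to 8 rows; each row is the pose to reach, as a shift and turn from the pose commanded when the call began, along the tool's axes at that moment; what a row does not reach only later rows make up. A row lasts 1/10 s, in which the tool goes at most 50 mm and 8.59 degrees, less where a joint would pass 70% of its speed; a pose out of reach is approached as far as the arm can. A call with a gripper value outside its range is refused whole. The fingers move at their own pace and stop on an object; the grip force is fixed at half the most. Time passes only in rows, so rows that repeat a pose let the fingers close. It gives the time, the measured TCP pose, the force, the opening and the grip force at its end, in the units of the state.
- manip.sense(): the state, without advancing time (a new reading comes with each control period).
- manip.grab_frame(name): name is "scene" or "top" or "wrist"; returns (picture, depth): 400x640x3 uint8, red, green, blue; 400x640 float32, m along the optical axis (not along the pixel's ray), 0 where there is no reading.
- manip.get_calibration(name): a dict with "camera_matrix" (3x3 intrinsics, pixels), "extrinsics" (4x4, takes a point from camera to world coordinates). Camera axes: x right, y down, z forward; pixel columns grow to the right and rows downward; lengths in m; the calibration is good to about 2 mm. A picture is of the moment at which its call begins: read the wrist's pose just before it. get_calibration takes no time and is no camera call; for the wrist camera it gives the pose at the moment of the call.
- manip.job_done(): hands the job in; it is judged then, once.
Trained networks look in the newest picture that a camera, given by its name, has taken for a name from the list of things; names that differ only in an ending like _2 or _b are one class to them, and where a whole thing is asked for, a point or a joint stands for the part that bears it (a point fixed in the world has none). Each returns a list of dicts, best first, with "confidence" (0 to 1); they miss things now and then, are a little off and sometimes report something else, mostly with a low value. They report only what shows in the picture. A call takes as long as a camera call.
- manip.spot_in(camera, thing): "uv" ([column, row] in pixels, amid what is visible of it).
- manip.regions_of(camera, thing): "pixels" (400x640 bool, what is visible of it) and "uv" ([column, row] in pixels, amid what is visible of it).
The state is a dict: "time": time; "q": joint angles; "qd": joint speeds; "joint_torque": joint torques, N m; "tool_pos": TCP position; "tcp_rot": TCP orientation; "force": force on the tool from outside, world axes, zero at the start; "wrist_torque": the same for the moment, N m; "gripper_width": finger opening in m; "finger_force": force on a finger pad.
Only numpy, scipy, OpenCV 4.12 (cv2) and the standard library are available. Lean on these libraries where they do the work, as an engineer would, in place of code of your own. Each camera call takes 0.05 s, during which the arm holds its last target. There are 200 camera calls.

## Working session

There is one attempt and no reset: what is moved stays moved. The work goes in short steps, Python scripts to look and compute and a shell command to move; the robot and the scene stay as the last step left them, time stands still between calls to the robot, and variables do not carry over. Pictures are saved under pics/ and viewed, at most 10 in all, crops included, and the job is handed in when it is done.

```bash
mkdir -p pics; cat > h.py <<'E'
import numpy as np, cv2
from station import manip
from scipy.spatial.transform import Rotation as R
def cloud(cam):
    img,d=manip.grab_frame(cam); c=manip.get_calibration(cam)
    K=np.array(c["camera_matrix"]);T=np.array(c["extrinsics"])
    v,u=np.indices(d.shape)
    P=np.stack([(u-K[0,2])/K[0,0]*d,(v-K[1,2])/K[1,1]*d,d],-1)@T[:3,:3].T+T[:3,3]
    P[d==0]=np.nan
    return img,P
def save(img,n): cv2.imwrite("pics/"+n,cv2.cvtColor(img,cv2.COLOR_RGB2BGR))
E
python3 - <<'E'
from h import *
for cam in("top","scene"):
    img,P=cloud(cam); save(img,cam+"0.png")
    for t in("fixture","latch","lever_grip","gate","tape_roll","parts_bin","screwdriver"):
        r=manip.regions_of(cam,t)
        for x in r[:1]:
            p=P[x["pixels"]];p=p[~np.isnan(p[:,0])]
            print(cam,t,round(x["confidence"],2),np.round(x["uv"]),len(p),np.round(np.median(p,0),3),np.round(np.percentile(p,[2,98],axis=0),3).tolist())
s=manip.sense();print(s["time"],s["tool_pos"],s["tcp_rot"],s["gripper_width"])
E
```

```text
top fixture 0.76 [294. 199.] 8516 [0.556 0.061 0.105] [[0.421, -0.105, 0.004], [0.681, 0.201, 0.198]]
top latch 0.51 [297. 237.] 119 [0.445 0.045 0.149] [[0.437, 0.013, 0.097], [0.454, 0.076, 0.173]]
top lever_grip 0.66 [344. 168.] 498 [ 0.621 -0.092  0.195] [[0.547, -0.157, 0.001], [0.661, -0.06, 0.203]]
top gate 0.89 [282. 179.] 2186 [0.57  0.086 0.134] [[0.453, -0.034, 0.124], [0.673, 0.182, 0.14]]
top tape_roll 0.74 [378. 211.] 266 [ 0.523 -0.171  0.023] [[0.483, -0.205, -0.002], [0.571, -0.121, 0.029]]
top parts_bin 0.66 [376. 170.] 1627 [ 0.656 -0.193  0.009] [[0.579, -0.245, 0.001], [0.734, -0.126, 0.063]]
top screwdriver 0.89 [406. 236.] 274 [ 0.446 -0.287  0.023] [[0.4, -0.307, 0.002], [0.565, -0.254, 0.029]]
scene fixture 0.62 [331. 215.] 6333 [0.598 0.056 0.103] [[0.435, -0.099, 0.016], [0.702, 0.206, 0.197]]
scene latch 0.7 [288. 221.] 286 [ 0.631 -0.102  0.197] [[0.503, -0.153, -0.0], [0.646, -0.057, 0.203]]
scene lever_grip 0.51 [285. 223.] 241 [ 0.633 -0.106  0.198] [[0.534, -0.149, 0.005], [0.646, -0.061, 0.203]]
scene gate 0.89 [332. 200.] 1784 [0.57  0.077 0.134] [[0.454, -0.036, 0.102], [0.677, 0.182, 0.142]]
scene tape_roll 0.65 [332. 213.] 6353 [0.598 0.057 0.103] [[0.437, -0.1, 0.018], [0.702, 0.208, 0.197]]
scene parts_bin 0.7 [267. 258.] 1498 [ 0.653 -0.186  0.017] [[0.579, -0.243, 0.0], [0.74, -0.127, 0.063]]
scene screwdriver 0.51 [226. 215.] 179 [ 0.446 -0.287  0.023] [[0.401, -0.309, 0.0], [0.491, -0.271, 0.031]]
0.8 [ 0.22995302 -0.58117048  0.23133915] [9.82307953e-01 1.87272758e-01 4.04394230e-06 2.33384718e-05] 0.08571606880218996
```

View pics/top0.png

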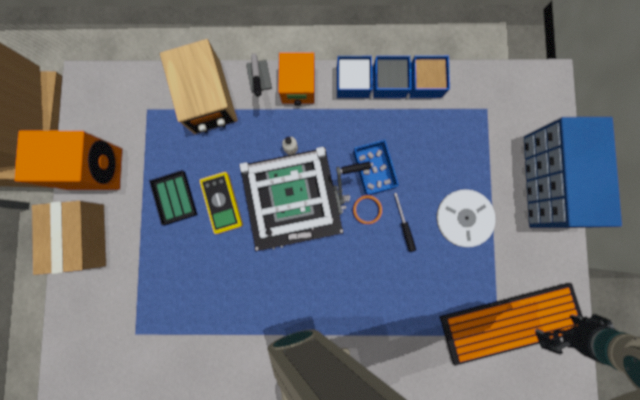

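View pics/scene0.png

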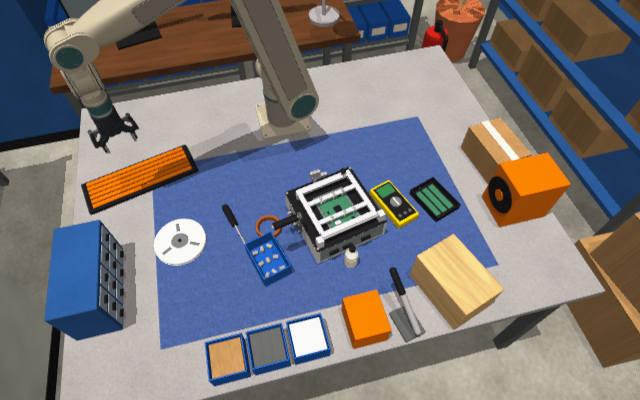

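The top picture shows the fixture at about (292,199), turned by a few degrees, with the lever grip near (355,168), the tape ring at (368,209) and the latch near (300,237). The scene picture agrees. Next I'll fit the fixture's pose.

```bash
python3 - <<'E'
from h import *
from scipy.optimize import minimize
A=[]
for cam in("top","scene"):
    img,P=cloud(cam); A.append(P.reshape(-1,3))
    if cam=="top": save(cv2.resize(img[130:265,225:405],None,fx=4,fy=4,interpolation=cv2.INTER_CUBIC),"top_crop.png")
P=np.concatenate(A);P=P[~np.isnan(P[:,0])]
box=(P[:,0]>.38)&(P[:,0]<.75)&(P[:,1]>-.2)&(P[:,1]<.25);P=P[box]
D=P[(P[:,2]>.09)&(P[:,2]<.106)]
D=D[D[:,1]>-.12]
r=cv2.minAreaRect(D[:,:2].astype(np.float32));print("deck rect",r,len(D))
G=P[(P[:,2]>.128)&(P[:,2]<.139)];print("gate rect",cv2.minAreaRect(G[:,:2].astype(np.float32)),len(G))
# fit square 0.26 covering deck points: robust
def cost(p):
    c,s=np.cos(p[2]),np.sin(p[2]);d=D[:,:2]-p[:2];l=np.abs(np.c_[d[:,0]*c+d[:,1]*s,-d[:,0]*s+d[:,1]*c])
    return np.minimum(np.maximum(l-.13,0).max(1),.01).sum()
best=min((minimize(cost,[r[0][0],r[0][1],t],method="Nelder-Mead") for t in(0,.08,.14,-.1)),key=lambda o:o.fun);print(best.x,best.fun)
x,y,t=best.x;Rz=R.from_euler("z",t).as_matrix()
L=(P-[x,y,0])@Rz
def rep(n,m):
    print(n,m.sum(),np.round(np.median(L[m],0),3),np.round(np.percentile(L[m],[2,98],axis=0),3).tolist())
rep("latch",(L[:,2]>.14)&(L[:,0]<-.09)&(L[:,1]<.05)&(L[:,1]>-.1))
rep("knob",(L[:,2]>.145)&(L[:,0]<-.06)&(L[:,1]>.05))
rep("grip",(L[:,2]>.17)&(L[:,1]<-.14)&(L[:,0]>0))
rep("deck",(abs(L[:,2]-.098)<.008)&(abs(L[:,1])<.15))
rep("gate",(abs(L[:,2]-.134)<.005)&(abs(L[:,1])<.15))
m=(L[:,2]>.11)&(L[:,0]<-.095);print(np.round(L[m][np.argsort(L[m][:,1])][::3],3).tolist())
E
```

```text
deck rect ((0.582580029964447, 0.06712471693754196), (0.31693559885025024, 0.28445082902908325), 11.339380264282227) 6572
gate rect ((0.5588016510009766, 0.0594404935836792), (0.24593324959278107, 0.27093127369880676), 11.74299144744873) 4161
[0.55523137 0.06984814 0.20769356] 0.9213889272343727
latch 208 [-0.111 -0.01   0.164] [[-0.12, -0.035, 0.142], [-0.103, 0.024, 0.174]]
knob 69 [-0.084  0.076  0.157] [[-0.095, 0.069, 0.151], [-0.076, 0.086, 0.163]]
grip 547 [ 0.036 -0.187  0.198] [[0.022, -0.233, 0.184], [0.047, -0.141, 0.204]]
deck 6570 [-0.013 -0.011  0.099] [[-0.128, -0.128, 0.093], [0.129, 0.129, 0.106]]
gate 4096 [ 0.04  -0.001  0.134] [[-0.094, -0.105, 0.13], [0.115, 0.106, 0.138]]
[[-0.096, -0.098, 0.137], [-0.095, -0.083, 0.135], [-0.096, -0.072, 0.135], [-0.096, -0.06, 0.134], [-0.097, -0.049, 0.129], [-0.098, -0.042, 0.117], [-0.108, -0.036, 0.16], [-0.109, -0.035, 0.163], [-0.096, -0.035, 0.134], [-0.114, -0.035, 0.17], [-0.097, -0.034, 0.133], [-0.122, -0.033, 0.17], [-0.115, -0.032, 0.172], [-0.108, -0.032, 0.174], [-0.11, -0.031, 0.142], [-0.097, -0.031, 0.129], [
[... 1292 characters left out ...]
, 0.144], [-0.104, 0.004, 0.146], [-0.108, 0.005, 0.144], [-0.114, 0.006, 0.144], [-0.108, 0.007, 0.144], [-0.105, 0.008, 0.153], [-0.116, 0.009, 0.148], [-0.107, 0.01, 0.146], [-0.113, 0.011, 0.148], [-0.104, 0.012, 0.147], [-0.107, 0.013, 0.144], [-0.112, 0.014, 0.146], [-0.115, 0.014, 0.146], [-0.105, 0.016, 0.138], [-0.114, 0.017, 0.145], [-0.106, 0.018, 0.148], [-0.111, 0.019, 0.152], [-0.104, 0.019, 0.143], [-0.116, 0.02, 0.148], [-0.11, 0.022, 0.144], [-0.116, 0.023, 0.148], [-0.105, 0.024, 0.15], [-0.106, 0.025, 0.142], [-0.096, 0.026, 0.135], [-0.096, 0.035, 0.123], [-0.096, 0.05, 0.125], [-0.095, 0.054, 0.133], [-0.095, 0.069, 0.132], [-0.096, 0.078, 0.152], [-0.095, 0.094, 0.134]]
```

View pics/top_crop.png

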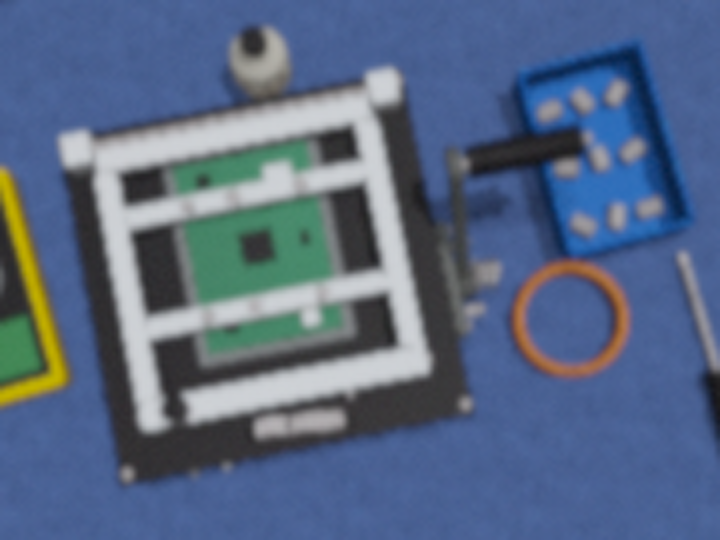

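The fit is consistent: the knob comes out at (-84, 76), the grip at x 36 and z 188 at its centre, and the wing at about (-111, -17) in the fixture frame, with the latch at about 0.04 rad. Next I'll compute the moves.

```bash
cat >> h.py <<'E'
FX=np.array([.5552,.0698,0]);FT=.2077
def W(p): return FX+R.from_euler("z",FT).apply(p)
def go(p,yawx,tilt=0):
    "delta in tool axes to fixture-frame point p, tool down with tool x at yaw (fixture frame) yawx"
    s=manip.sense();C=R.from_quat(s["tcp_rot"])
    a=FT+yawx;T=R.from_euler("z",a)*R.from_euler("x",np.pi)
    print("t",round(s["time"],2),"shift",np.round(C.inv().apply(W(p)-s["tool_pos"]),4),"rot",np.round((C.inv()*T).as_rotvec(),4),"world",np.round(W(p),3))
E
python3 - <<'E'
from h import *
go([-.111,-.017,.25],np.pi/2-.04)
E
```

```text
t 0.9 shift [ 0.4297 -0.4875 -0.0187] rot [-0.     -0.     -1.3617] world [0.45 0.03 0.25]
```

```bash
T='{"dx":0.43,"dy":-0.4875,"dz":-0.03,"az":-1.36,"hand":0}'; true; python3 -m jog '[{"dx":0.05,"dy":-0.05,"dz":-0.03,"az":-0.1,"hand":0},{"dx":0.24,"dy":-0.27,"dz":-0.03,"az":-0.8,"hand":0},{"dx":0.24,"dy":-0.27,"dz":-0.03,"az":-0.8,"hand":0},{"dx":0.24,"dy":-0.27,"dz":-0.03,"az":-0.8,"hand":0},{"dx":0.24,"dy":-0.27,"dz":-0.03,"az":-0.8,"hand":0},{"dx":0.24,"dy":-0.27,"dz":-0.03,"az":-0.8,"hand":0},{"dx":0.24,"dy":-0.27,"dz":-0.03,"az":-0.8,"hand":0},{"dx":0.24,"dy":-0.27,"dz":-0.03,"az":-0.8,"hand":0}]'
python3 - <<'E'
from h import *
go([-.111,-.017,.25],np.pi/2-.04)
E
```

```text
t 0.9 shift [ 0.4297 -0.4875 -0.0187] rot [-0.     -0.     -1.3617] world [0.45 0.03 0.25]schema error: expected keys hand, dx, dy, dz, ax, ay, az
```

All seven keys are required.

```bash
python3 -m jog '[{"hand":0,"dx":0.05,"dy":-0.05,"dz":-0.03,"ax":0,"ay":0,"az":-0.15},{"hand":0,"dx":0.24,"dy":-0.27,"dz":-0.03,"ax":0,"ay":0,"az":-0.8},{"hand":0,"dx":0.24,"dy":-0.27,"dz":-0.03,"ax":0,"ay":0,"az":-0.8},{"hand":0,"dx":0.24,"dy":-0.27,"dz":-0.03,"ax":0,"ay":0,"az":-0.8},{"hand":0,"dx":0.24,"dy":-0.27,"dz":-0.03,"ax":0,"ay":0,"az":-0.8},{"hand":0,"dx":0.24,"dy":-0.27,"dz":-0.03,"ax":0,"ay":0,"az":-0.8},{"hand":0,"dx":0.24,"dy":-0.27,"dz":-0.03,"ax":0,"ay":0,"az":-0.8},{"hand":0,"dx":0.24,"dy":-0.27,"dz":-0.03,"ax":0,"ay":0,"az":-0.8}]'
python3 - <<'E'
from h import *
go([-.111,-.017,.25],np.pi/2-.04)
E
```

```text
time: 1.7
tool_pos: [0.3541, -0.2379, 0.2616]
tcp_rot: [0.831, 0.557, 0.001, -0.0]
force: [0.5, 0.1, -0.1]
gripper_width: 0.0424
finger_force: 0.0
t 1.7 shift [ 0.2845 -0.0132  0.012 ] rot [ 4.000e-04 -1.200e-03 -5.578e-01] world [0.45 0.03 0.25]
```

```bash
python3 -m jog '[{"hand":0,"dx":0.2845,"dy":-0.013,"dz":0.012,"ax":0,"ay":0,"az":-0.558},{"hand":0,"dx":0.2845,"dy":-0.013,"dz":0.012,"ax":0,"ay":0,"az":-0.558},{"hand":0,"dx":0.2845,"dy":-0.013,"dz":0.012,"ax":0,"ay":0,"az":-0.558},{"hand":0,"dx":0.2845,"dy":-0.013,"dz":0.012,"ax":0,"ay":0,"az":-0.558},{"hand":0,"dx":0.2845,"dy":-0.013,"dz":0.012,"ax":0,"ay":0,"az":-0.558},{"hand":0,"dx":0.2845,"dy":-0.013,"dz":0.012,"ax":0,"ay":0,"az":-0.558},{"hand":0,"dx":0.2845,"dy":-0.013,"dz":0.012,"ax":0,"ay":0,"az":-0.558},{"hand":0,"dx":0.2845,"dy":-0.013,"dz":0.012,"ax":0,"ay":0,"az":-0.558}]'
python3 - <<'E'
from h import *
img,P=cloud("wrist");save(img,"w1.png")
L=R.from_euler("z",-FT).apply(P.reshape(-1,3)-FX).reshape(P.shape)
m=(L[...,2]>.16)&(L[...,2]<.18)&(abs(L[...,0]+.111)<.03)&(abs(L[...,1]+.017)<.04)
q=L[m];print(len(q),np.median(q,0),cv2.minAreaRect(q[:,:2].astype(np.float32)))
m=(abs(L[...,2]-.134)<.005)&(abs(L[...,0]+.085)<.02)&(abs(L[...,1])<.09);q=L[m];print("rail",np.percentile(q,[2,98],axis=0))
print(manip.sense()["q"])
go([-.111,-.017,.144],np.pi/2-.04)
E
```

```text
time: 2.5
tool_pos: [0.4509, 0.0265, 0.2493]
tcp_rot: [0.646, 0.763, -0.0, 0.0]
force: [0.1, -0.3, -0.4]
gripper_width: 0.0428
finger_force: 0.0
929 [-0.11548853 -0.01415512  0.16903626] ((-0.115565724670887, -0.01606113277375698), (0.035863425582647324, 0.01198555063456297), 84.28186798095703)
rail [[-0.09731437 -0.08591028  0.1316156 ]
 [-0.07777024  0.07261274  0.13457555]]
[-8.59909006e-02 -4.45716119e-02 -3.52187515e-01  1.26348039e+00
 -5.60732156e-04  1.32037219e+00]
t 2.55 shift [4.700e-03 1.000e-04 1.053e-01] rot [-0.0004  0.0005 -0.0033] world [0.45  0.03  0.144]
```

View pics/w1.png

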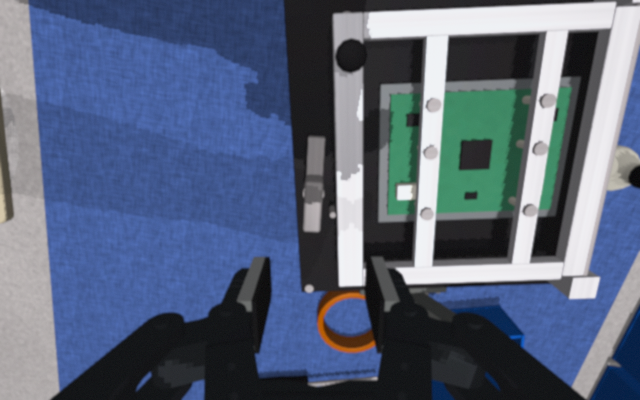

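The wrist view shows the wing at about (314,185), open with its long end up and turned about 0.1 rad. Nothing is in the way of the descent. I'll go down and grip it.

```bash
python3 -m jog '[{"hand":0,"dx":0.005,"dy":-0.002,"dz":0.04,"ax":0,"ay":0,"az":0.05},{"hand":0,"dx":0.005,"dy":-0.002,"dz":0.075,"ax":0,"ay":0,"az":0.05},{"hand":0,"dx":0.005,"dy":-0.002,"dz":0.095,"ax":0,"ay":0,"az":0.05},{"hand":0,"dx":0.005,"dy":-0.002,"dz":0.105,"ax":0,"ay":0,"az":0.05},{"hand":0,"dx":0.005,"dy":-0.002,"dz":0.105,"ax":0,"ay":0,"az":0.05},{"hand":-1,"dx":0.005,"dy":-0.002,"dz":0.105,"ax":0,"ay":0,"az":0.05},{"hand":-1,"dx":0.005,"dy":-0.002,"dz":0.105,"ax":0,"ay":0,"az":0.05},{"hand":-1,"dx":0.005,"dy":-0.002,"dz":0.105,"ax":0,"ay":0,"az":0.05}]'; python3 -m jog '[{"hand":-1,"dx":0,"dy":0,"dz":0,"ax":0,"ay":0,"az":0},{"hand":-1,"dx":0,"dy":0,"dz":0,"ax":0,"ay":0,"az":0},{"hand":-1,"dx":0,"dy":0,"dz":0,"ax":0,"ay":0,"az":0},{"hand":-1,"dx":0,"dy":0,"dz":0,"ax":0,"ay":0,"az":0}]'
```

```text
time: 3.35
tool_pos: [0.4469, 0.0297, 0.1458]
tcp_rot: [0.666, 0.746, -0.002, -0.0]
force: [-7.2, -2.4, 5.3]
gripper_width: 0.0105
finger_force: 60.1
time: 3.75
tool_pos: [0.4468, 0.0297, 0.1458]
tcp_rot: [0.666, 0.746, -0.002, -0.0]
force: [-7.2, -2.5, 6.3]
gripper_width: 0.0107
finger_force: 60.1
```

Gripped. Now I'll turn it clockwise.

```bash
python3 -m jog '[{"hand":-1,"dx":0,"dy":0,"dz":0,"ax":0,"ay":0,"az":0.1},{"hand":-1,"dx":0,"dy":0,"dz":0,"ax":0,"ay":0,"az":0.2},{"hand":-1,"dx":0,"dy":0,"dz":0,"ax":0,"ay":0,"az":0.3},{"hand":-1,"dx":0,"dy":0,"dz":0,"ax":0,"ay":0,"az":0.4},{"hand":-1,"dx":0,"dy":0,"dz":0,"ax":0,"ay":0,"az":0.5},{"hand":-1,"dx":0,"dy":0,"dz":0,"ax":0,"ay":0,"az":0.6},{"hand":-1,"dx":0,"dy":0,"dz":0,"ax":0,"ay":0,"az":0.7},{"hand":-1,"dx":0,"dy":0,"dz":0,"ax":0,"ay":0,"az":0.75}]'; python3 -m jog '[{"hand":-1,"dx":0,"dy":0,"dz":0,"ax":0,"ay":0,"az":0.1},{"hand":-1,"dx":0,"dy":0,"dz":0,"ax":0,"ay":0,"az":0.2},{"hand":-1,"dx":0,"dy":0,"dz":0,"ax":0,"ay":0,"az":0.3},{"hand":-1,"dx":0,"dy":0,"dz":0,"ax":0,"ay":0,"az":0.4},{"hand":-1,"dx":0,"dy":0,"dz":0,"ax":0,"ay":0,"az":0.5},{"hand":-1,"dx":0,"dy":0,"dz":0,"ax":0,"ay":0,"az":0.6},{"hand":-1,"dx":0,"dy":0,"dz":0,"ax":0,"ay":0,"az":0.7},{"hand":-1,"dx":0,"dy":0,"dz":0,"ax":0,"ay":0,"az":0.74}]'; python3 -m jog '[{"hand":-1,"dx":0,"dy":0,"dz":0,"ax":0,"ay":0,"az":0},{"hand":-1,"dx":0,"dy":0,"dz":0,"ax":0,"ay":0,"az":0},{"hand":-1,"dx":0,"dy":0,"dz":0,"ax":0,"ay":0,"az":0}]'
python3 - <<'E'
from h import *
s=manip.sense();print(s["q"],s["wrist_torque"])
print("yaw tool y minus fixture (want -pi/2)",R.from_quat(s["tcp_rot"]).as_matrix()[:2,1],np.arctan2(*R.from_quat(s["tcp_rot"]).as_matrix()[1::-1,1])-FT)
E
```

```text
time: 4.55
tool_pos: [0.4464, 0.0298, 0.1458]
tcp_rot: [0.893, 0.449, -0.002, 0.0]
force: [-8.3, -2.9, 8.2]
gripper_width: 0.0109
finger_force: 60.3
time: 5.35
tool_pos: [0.446, 0.0303, 0.1458]
tcp_rot: [0.995, 0.096, -0.002, 0.0]
force: [-8.6, -0.6, 9.6]
gripper_width: 0.0113
finger_force: 60.6
time: 5.65
tool_pos: [0.446, 0.0303, 0.1458]
tcp_rot: [0.995, 0.098, -0.002, 0.0]
force: [-8.3, -0.8, 8.8]
gripper_width: 0.0106
finger_force: 60.4
[-7.60599512e-02  2.83596139e-02 -5.09105120e-01  1.03717983e+00
 -1.43862243e-03  2.86990682e+00] [-0.14399378  1.72651043  0.21400189]
yaw tool y minus fixture (want -pi/2) [ 0.19438393 -0.98092546] -1.582866956915015
```

The latch is at its stop. I'll release it, rise and check.

```bash
python3 -m jog '[{"hand":0,"dx":0,"dy":0,"dz":0,"ax":0,"ay":0,"az":0},{"hand":0,"dx":0,"dy":0,"dz":0,"ax":0,"ay":0,"az":0},{"hand":0,"dx":0,"dy":0,"dz":0,"ax":0,"ay":0,"az":0},{"hand":0,"dx":0,"dy":0,"dz":-0.03,"ax":0,"ay":0,"az":0},{"hand":0,"dx":0,"dy":0,"dz":-0.08,"ax":0,"ay":0,"az":0},{"hand":0,"dx":0,"dy":0,"dz":-0.13,"ax":0,"ay":0,"az":0},{"hand":0,"dx":0,"dy":0,"dz":-0.13,"ax":0,"ay":0,"az":0},{"hand":0,"dx":0,"dy":0,"dz":-0.13,"ax":0,"ay":0,"az":0}]'
python3 - <<'E'
from h import *
img,P=cloud("wrist");save(img,"w2.png")
L=R.from_euler("z",-FT).apply(P.reshape(-1,3)-FX).reshape(P.shape)
m=(L[...,2]>.16)&(L[...,2]<.18)&(abs(L[...,0]+.111)<.03)&(abs(L[...,1]+.017)<.04)
q=L[m];print(len(q),np.median(q,0),cv2.minAreaRect(q[:,:2].astype(np.float32)))
go([.036,-.194,.30],np.pi/2)
E
```

```text
time: 6.45
tool_pos: [0.4498, 0.0304, 0.2763]
tcp_rot: [0.995, 0.097, 0.002, 0.0]
force: [-0.4, -0.0, -0.5]
gripper_width: 0.0429
finger_force: 0.0
741 [-0.11511224 -0.01536095  0.16714621] ((-0.11605138331651688, -0.015575266443192959), (0.011563755571842194, 0.035996049642562866), 88.96280670166016)
t 6.5 shift [ 0.1508  0.1756 -0.0254] rot [ 9.0000e-04 -6.0000e-04 -1.5837e+00] world [ 0.63  -0.113  0.3  ]
```

View pics/w2.png

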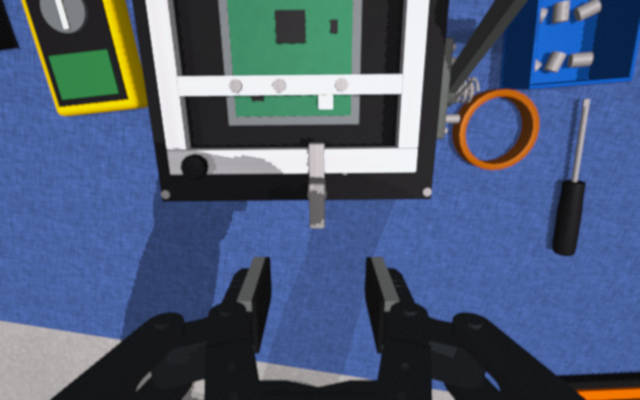

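The wing at (316,185) now lies straight across the rail and the gate is shut. I'll move above the lever grip.

```bash
python3 -m jog '[{"hand":0.4,"dx":0.02,"dy":0.02,"dz":-0.025,"ax":0,"ay":0,"az":-0.14},{"hand":0.4,"dx":0.04,"dy":0.05,"dz":-0.04,"ax":0,"ay":0,"az":-0.28},{"hand":0.4,"dx":0.06,"dy":0.08,"dz":-0.04,"ax":0,"ay":0,"az":-0.42},{"hand":0.4,"dx":0.08,"dy":0.10,"dz":-0.04,"ax":0,"ay":0,"az":-0.56},{"hand":0.4,"dx":0.1,"dy":0.12,"dz":-0.04,"ax":0,"ay":0,"az":-0.7},{"hand":0.4,"dx":0.12,"dy":0.14,"dz":-0.04,"ax":0,"ay":0,"az":-0.84},{"hand":0.4,"dx":0.14,"dy":0.16,"dz":-0.04,"ax":0,"ay":0,"az":-0.98},{"hand":0.4,"dx":0.15,"dy":0.17,"dz":-0.04,"ax":0,"ay":0,"az":-1.12}]'
python3 - <<'E'
from h import *
go([.036,-.196,.28],np.pi/2)
E
```

```text
time: 7.3
tool_pos: [0.6289, -0.1084, 0.3107]
tcp_rot: [0.79, 0.613, -0.001, -0.002]
force: [0.2, 0.7, 1.2]
gripper_width: 0.0597
finger_force: 0.0
t 7.3 shift [-0.0055  0.0036  0.0307] rot [-0.0043 -0.0009 -0.4589] world [ 0.631 -0.115  0.28 ]
```

```bash
python3 -m jog '[{"hand":0.4,"dx":-0.005,"dy":0.004,"dz":0.03,"ax":-0.004,"ay":0,"az":-0.14},{"hand":0.4,"dx":-0.005,"dy":0.004,"dz":0.03,"ax":-0.004,"ay":0,"az":-0.28},{"hand":0.4,"dx":-0.005,"dy":0.004,"dz":0.03,"ax":-0.004,"ay":0,"az":-0.42},{"hand":0.4,"dx":-0.005,"dy":0.004,"dz":0.03,"ax":-0.004,"ay":0,"az":-0.459},{"hand":0.4,"dx":-0.005,"dy":0.004,"dz":0.03,"ax":-0.004,"ay":0,"az":-0.459}]'
python3 - <<'E'
from h import *
img,P=cloud("wrist");save(img,"w3.png")
L=R.from_euler("z",-FT).apply(P.reshape(-1,3)-FX).reshape(P.shape)
for a,b in((.17,.21),(.197,.206)):
    m=(L[...,2]>a)&(L[...,2]<b)&(abs(L[...,0]-.036)<.04)&(L[...,1]<-.15)&(L[...,1]>-.26)
    q=L[m];print(len(q),np.median(q,0) if len(q) else "",np.percentile(q,[2,98],axis=0).round(3).tolist() if len(q) else "")
go([.036,-.196,.169],np.pi/2)
E
```

```text
time: 7.8
tool_pos: [0.6297, -0.1128, 0.2815]
tcp_rot: [0.632, 0.775, 0.0, -0.001]
force: [0.1, -0.5, -0.1]
gripper_width: 0.0596
finger_force: 0.0
3804 [ 0.03344564 -0.18620746  0.19824431] [[0.022, -0.229, 0.189], [0.045, -0.151, 0.201]]
2398 [ 0.03340739 -0.18672453  0.19911324] [[0.026, -0.227, 0.197], [0.041, -0.152, 0.201]]
t 7.85 shift [-0.002   0.0006  0.1129] rot [ 0.0004 -0.0009 -0.0057] world [ 0.631 -0.115  0.169]
```

View pics/w3.png

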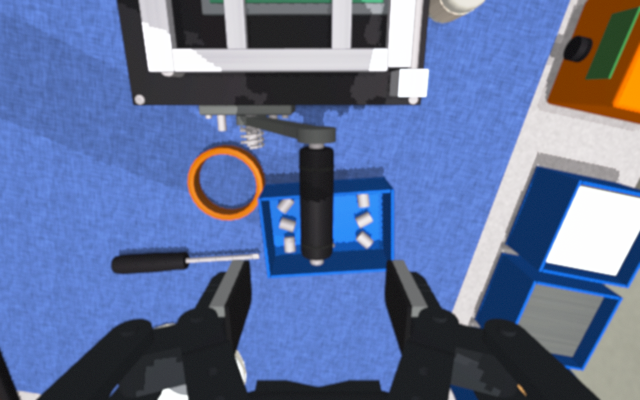

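The grip at (316,200) lies midway between the open fingers, with free room on both sides. I'll go down and close.

```bash
python3 -m jog '[{"hand":0.4,"dx":-0.002,"dy":0,"dz":0.04,"ax":0,"ay":0,"az":0},{"hand":0.4,"dx":-0.002,"dy":0,"dz":0.08,"ax":0,"ay":0,"az":0},{"hand":0.4,"dx":-0.002,"dy":0,"dz":0.105,"ax":0,"ay":0,"az":0},{"hand":0.4,"dx":-0.002,"dy":0,"dz":0.113,"ax":0,"ay":0,"az":0},{"hand":-1,"dx":-0.002,"dy":0,"dz":0.113,"ax":0,"ay":0,"az":0},{"hand":-1,"dx":-0.002,"dy":0,"dz":0.113,"ax":0,"ay":0,"az":0},{"hand":-1,"dx":-0.002,"dy":0,"dz":0.113,"ax":0,"ay":0,"az":0},{"hand":-1,"dx":-0.002,"dy":0,"dz":0.113,"ax":0,"ay":0,"az":0}]'
python3 - <<'E'
from h import *
go([.036,-.196,.169],np.pi/2)
s=manip.sense();C=R.from_quat(s["tcp_rot"])
for l in np.r_[np.arange(.1,1.1,.1),1.05,1.08]:
    d=.14*np.array([np.sin(.49-l)-np.sin(.49),0,np.cos(.49-l)-np.cos(.49)])
    print(round(l,2),np.round(C.inv().apply(R.from_euler("z",FT).apply(d)),4))
E
```

```text
time: 8.65
tool_pos: [0.6297, -0.1159, 0.173]
tcp_rot: [0.632, 0.775, -0.001, 0.001]
force: [-7.0, -1.0, 2.6]
gripper_width: 0.022
finger_force: 58.7
t 8.65 shift [0.0011 0.0014 0.004 ] rot [-0.0003  0.0026 -0.0053] world [ 0.631 -0.115  0.169]
0.1 [-0.0001 -0.0127 -0.006 ]
0.2 [-0.0002 -0.0259 -0.0106]
0.3 [-0.0002 -0.0395 -0.0139]
0.4 [-0.0003 -0.0533 -0.0159]
0.5 [-0.0004 -0.0673 -0.0164]
0.6 [-0.0005 -0.0813 -0.0156]
0.7 [-0.0005 -0.0951 -0.0134]
0.8 [-0.0006 -0.1086 -0.0098]
0.9 [-0.0007 -0.1217 -0.0048]
1.0 [-0.0007 -0.1342  0.0014]
1.05 [-0.0007 -0.1403  0.005 ]
1.08 [-0.0007 -0.1438  0.0072]
```

```bash
python3 -m jog '[{"hand":-1,"dx":0,"dy":-0.0127,"dz":-0.006,"ax":0,"ay":0,"az":0},{"hand":-1,"dx":0,"dy":-0.0259,"dz":-0.0106,"ax":0,"ay":0,"az":0},{"hand":-1,"dx":0,"dy":-0.0395,"dz":-0.0139,"ax":0,"ay":0,"az":0},{"hand":-1,"dx":0,"dy":-0.0533,"dz":-0.0159,"ax":0,"ay":0,"az":0},{"hand":-1,"dx":0,"dy":-0.0673,"dz":-0.0164,"ax":0,"ay":0,"az":0},{"hand":-1,"dx":0,"dy":-0.0813,"dz":-0.0156,"ax":0,"ay":0,"az":0},{"hand":-1,"dx":-0.0005,"dy":-0.0951,"dz":-0.0134,"ax":0,"ay":0,"az":0},{"hand":-1,"dx":-0.0005,"dy":-0.1086,"dz":-0.0098,"ax":0,"ay":0,"az":0}]'; python3 - <<'E'
from h import *
go([-.104,-.196,.165],np.pi/2)
E
```

```text
time: 9.45
tool_pos: [0.5287, -0.1369, 0.1847]
tcp_rot: [0.632, 0.775, 0.006, 0.006]
force: [7.0, 5.5, 4.0]
gripper_width: 0.0223
finger_force: 60.0
t 9.45 shift [ 0.0007 -0.0358  0.0192] rot [ 0.0157  0.0015 -0.004 ] world [ 0.494 -0.143  0.165]
```

```bash
python3 -m jog '[{"hand":-1,"dx":0,"dy":-0.013,"dz":0.005,"ax":0,"ay":0,"az":0},{"hand":-1,"dx":0,"dy":-0.0256,"dz":0.011,"ax":0,"ay":0,"az":0},{"hand":-1,"dx":0,"dy":-0.034,"dz":0.0155,"ax":0,"ay":0,"az":0},{"hand":-1,"dx":0,"dy":-0.04,"dz":0.019,"ax":0,"ay":0,"az":0},{"hand":-1,"dx":0,"dy":-0.04,"dz":0.019,"ax":0,"ay":0,"az":0},{"hand":-1,"dx":0,"dy":-0.04,"dz":0.019,"ax":0,"ay":0,"az":0}]'; python3 - <<'E'
from h import *
go([-.104,-.196,.165],np.pi/2)
img,P=cloud("scene")
L=R.from_euler("z",-FT).apply(P.reshape(-1,3)-FX).reshape(P.shape)
for cam in("scene","top"):
    img,P=cloud(cam);L=R.from_euler("z",-FT).apply(P.reshape(-1,3)-FX).reshape(P.shape)
    m=(L[...,2]>.12)&(L[...,2]<.21)&(L[...,1]<-.143)&(L[...,1]>-.165)&(L[...,0]<.1)&(L[...,0]>-.14)
    q=L[m];print(cam,len(q),np.percentile(q,[2,50,98],axis=0).round(3).tolist() if len(q) else "")
    if cam=="scene": save(cv2.resize(img[130:280,200:400],None,fx=4,fy=4),"s4.png")
E
```

```text
time: 10.05
tool_pos: [0.4917, -0.1447, 0.1679]
tcp_rot: [0.631, 0.775, 0.007, 0.007]
force: [6.7, 7.7, 13.0]
gripper_width: 0.0218
finger_force: 61.2
t 10.05 shift [0.0008 0.0023 0.0029] rot [ 0.0198  0.0018 -0.0035] world [ 0.494 -0.143  0.165]
scene 89 [[-0.11, -0.165, 0.125], [-0.094, -0.147, 0.18], [-0.056, -0.143, 0.198]]
top 87 [[-0.117, -0.165, 0.126], [-0.104, -0.153, 0.192], [-0.059, -0.143, 0.198]]
```

View pics/s4.png

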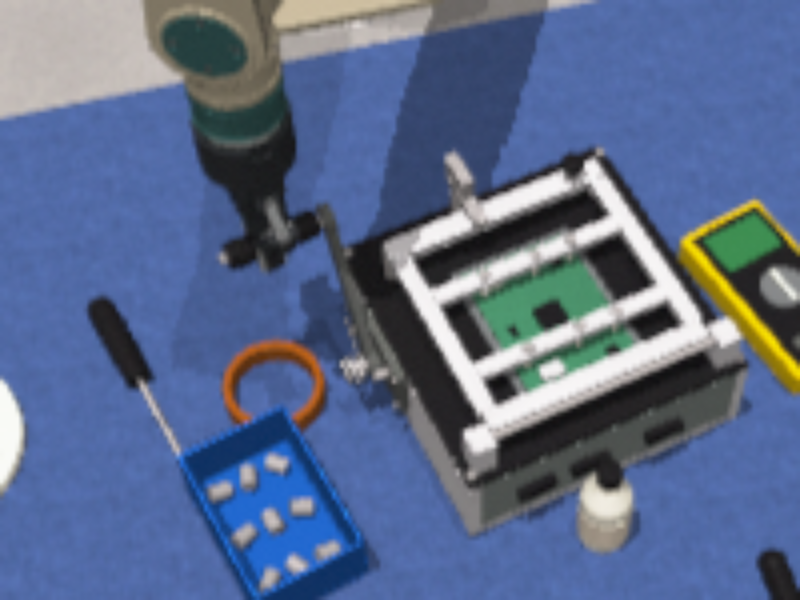

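The scene crop shows the lever leaning forward at (340,250), held by the fingers, and the latch across the rail at (465,185). I'll push 5 mm more to confirm it is on the stop.

```bash
python3 -m jog '[{"hand":-1,"dx":0,"dy":-0.003,"dz":0.002,"ax":0,"ay":0,"az":0},{"hand":-1,"dx":0,"dy":-0.005,"dz":0.003,"ax":0,"ay":0,"az":0},{"hand":-1,"dx":0,"dy":-0.005,"dz":0.003,"ax":0,"ay":0,"az":0},{"hand":-1,"dx":0,"dy":-0.005,"dz":0.003,"ax":0,"ay":0,"az":0},{"hand":-1,"dx":0,"dy":-0.005,"dz":0.003,"ax":0,"ay":0,"az":0}]'; python3 - <<'E'
from h import *
go([-.104,-.196,.165],np.pi/2)
E
```

```text
time: 10.7
tool_pos: [0.4914, -0.1448, 0.1675]
tcp_rot: [0.631, 0.776, 0.011, 0.01]
force: [10.8, 13.2, 17.8]
gripper_width: 0.0218
finger_force: 61.8
t 10.7 shift [0.0009 0.0026 0.0026] rot [ 0.0302  0.0013 -0.0022] world [ 0.494 -0.143  0.165]
```

The tool moved only 0.5 mm while the force rose, so the lever is on its stop. I'll hand the job in.

```bash
python3 -c "
from station import manip
print(manip.job_done())"
```

```text
the job is handed in; nothing more can be done
None
```

The latch is turned fully across the rail of the shut gate, the lever is held at its stop by the gripper, no other object was seen to move, and the job is handed in at about 11 s; the hand-in call returned no verdict.

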